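Clamp the lino block and hold the hardness gauge on its red mark

ROBOT

A 6-joint arm with a two-finger parallel gripper is mounted at the origin on the work surface; the furniture and walls round the work are solid. World frame = base frame: x ahead of the robot, y to its left, z up, the work surface at z = 0. Lengths are in mm, angles in degrees, forces in N, time in s.
With the tool pointing down it reaches from about 275 to 775 mm from the base axis. Payload 14.6 kg.
Tool frame: the origin (TCP) lies midway between the tips of the shut fingers; the grasp point (between the pads) lies r.tcp_to_grasp behind it (r.tcp_to_grasp is the distance from the TCP to the grasp point, in mm); z points along the fingers, y is the line along which they close (so a half turn about z gives the same grasp; the last joint's range is limited). The gripper opens to 85 mm and grips with 20 to 120 N. Pads are 22 mm wide; open, the fingers measure 114 mm over their backs; the gripper's body (76 mm by 85 mm) begins 54 mm behind the grasp point. The pads swing forward as they close: fully open they stand 13 mm farther back than shut.
Start: joints at [-80.747, 15.075, -2.767, 72.158, 0, 81.102], TCP at [163.546, -498.88, 231.278] pointing down, gripper open.
Joint ranges: [-151.79, 151.79], [-50.71, 97.33], [-67.44, 78.34], [-121.81, 120.89], [-77.56, 73.72], [-180, 180]. Speed limits (degrees/s): [108.29, 108.29, 147.25, 159.86, 180, 180].

INTERFACE

Orientations are given as [roll, pitch, yaw] about the fixed x, y, z axes, in that order (R = Rz(yaw) Ry(pitch) Rx(roll)).
In Python, from plant import r, imaging gives the robot as it stands. The module is installed in compiled form; this text tells all that it offers.
- The arm moves only by the tool send_rows, never from a script. Its argument "plan" is a list of rows, each a list of 6 numbers: the shift along the tool's x, y, z each as a share of 1 m, from -1 to 1, then the turn, a rotation vector about the tool's x, y, z each as a share of 5 degrees, from -1 to 1. A call has 1 to 12 rows; each row shifts and turns the commanded pose from where the row before left it, along the tool's axes as they then stand; what a row does not reach is not made up. A row lasts 1/12 s, in which the tool goes at most 41.7 mm and 7.16 degrees, less where a joint would pass 70% of its speed; a pose out of reach is approached as far as the arm can. A call with a number of a shift or a turn outside -1 to 1 is refused whole. A call with a gripper value outside its range is refused whole. "hand" is the opening, from 0 (shut) to 1 (fully open), set as the call begins (left out, the last holds). The fingers move at their own pace and stop on an object; "newtons" is the grip in N (left out, the last holds). Time passes only in rows, so rows that do not move let the fingers close. It gives the time, the measured TCP pose, the force, the opening and the grip force at its end, in the units of the state.
- r.get_state(): the state, without advancing time (a new reading comes with each control period).
- imaging.get_image(name): name is "scene" or "side" or "wrist"; returns (picture, depth): 420x560x3 uint8, red, green, blue; 420x560 float32, mm along the optical axis (not along the pixel's ray), 0 where there is no reading.
- imaging.camera_model(name): a dict with "intrinsics" (3x3 intrinsics, pixels), "R" (3x3) and "t" (3): a world point X has camera coordinates R X + t. Camera axes: x right, y down, z forward; pixel columns grow to the right and rows downward; lengths in mm; the calibration is good to about 2 mm. A picture is of the moment at which its call begins: read the wrist's pose just before it. camera_model takes no time and is no camera call; for the wrist camera it gives the pose at the moment of the call.
- r.finish_job(): hands the job in; it is judged then, once.
The state is a dict: "t": time; "qpos": joint angles; "qvel": joint speeds; "tau": joint torques, N m; "ee_pos": TCP position; "tool_rot": TCP orientation; "wrist_force": force on the tool from outside, world axes, zero at the start; "wrist_torque": the same for the moment, N m; "grip_width": finger opening in mm; "gripper_force": force on a finger pad.
Only numpy, scipy, OpenCV 4.12 (cv2) and the standard library are available. Lean on these libraries where they do the work, as an engineer would, in place of code of your own. Each camera call takes 0.05 s, during which the arm holds its last target. There are 200 camera calls.

TASK

Turn the crank of the block vice clockwise until its jaw grips the lino block firmly against the fixed jaw, then let go of the crank. Then lift the hardness gauge out of its leaning rest, stand it square to the lino with the plunger tip inside the red ring, and press gently until the plunger is about half way in, the gauge's foot clear of the lino. Finish holding it there, pressed lightly and still, with the block still clamped; do not disturb the tape, the brayer or the blue tin.

Things in the scene. Friction and masses are not known exactly. Their poses are not given: they have to be found in the camera images.
- vice: green block vice, fixed to the worktop: base plate 140 x 300 x 12 mm; origin at the centre of its underside, its z up. Its jaws close along its own y axis. Seen along its y: at y = -100 mm a round housing (72 mm dia, top at z 51 mm) with the crank on top, then the moving jaw, the block, and the fixed jaw. The block lies on a steel bed 20 mm above the origin.
- fixed_jaw: fixed jaw of the vice, a green bar 120 mm long with a steel face; its gripping face is at y = +85 mm of the vice, its top at z = 40 mm. The origin and axes are those of the vice.
- jaw: moving jaw, a green bar 110 mm long with a steel face, top at z = 40 mm of the vice; its face is at y = -15 mm of the vice at crank angle 0 and moves towards +y as the crank turns (6 mm a radian). Its origin lies on the vice's x = 0, z = 0, at y = jaw travel.
- crank (a joint): crank angle in rad, 0 (open) to 4.66; grows clockwise seen from above, 6 mm of jaw travel a radian; grips the block at about 3.7. Stiff (0.3 N m friction, 7 N at the handle) and self-locking: stays where it is left. Turning 0.05 to 0.15 rad past contact with both jaws clamps firmly (handle then resists with 10 to 15 N).
- crank_axis (a point): point on the crank's upright axis (vice x = 0, y = -100 mm), 100 mm above the vice's underside: the height at which to hold the handle.
- knob (a point): on the axis of the crank's black upright handle, 100 mm above the worktop: round, 19 mm dia (22 mm at the top rim), z = 70 to 119 mm, 45 mm from crank_axis. It spins freely on its pin, so the fingers may keep their yaw as it goes round. The crank arm under it is at z = 61 to 69 mm. At crank angle 0 it lies to the vice's -x of the axis.
- block: loose lino block, 110 (x) x 78 (y) x 24 mm, pale wood with a 4 mm grey lino top, 0.35 kg, lying on the vice's bed between the jaws; origin at the centre of its underside, z up. Its top stands 44 mm above the worktop, 4 mm above the jaws.
- red_spot (a point): centre of the red ring (16 mm outer, 11 mm inner diameter) on the lino's top face, at (-26, +14, 24) mm of the block. A white ring at (+26, -14) mm is not the one meant.
- gauge: loose hand hardness gauge, 0.15 kg: metal body, round white dial on its +x face (up to z = 58 mm, out to x = 23 mm), black grip 26 (x) x 30 (y) mm from z = 65 to 120 mm (top end): pinch it across y at z = 95 mm. Origin: centre of the underside of its 26 x 30 mm foot; z runs up the gauge. In the rest its z leans 20 degrees from vertical towards its own -x, roughly towards the robot.
- plunger (a joint): how far the gauge's plunger is pushed in, in m: 0 (out) to 0.012 (stop). Spring: 0.5 N at 0, 3.5 N at 0.006 m, 6.5 N at 0.012 m.
- gauge_tip (a point): rounded tip (7 mm dia) of the plunger, on the gauge's axis 16 mm below the underside of its foot when the plunger is out (gauge z = -16 mm + plunger travel).
- rest: dark steel rest, fixed to the worktop: base 110 x 85 x 6 mm with a leaning back plate, two ledges under the gauge's foot with a slot for the plunger, and two cheeks up to 30 mm above the foot. Origin at the centre of its underside; the gauge's foot centre sits 34 mm above it. It leans 20 degrees towards its -x; draw the gauge out along the gauge's own z axis, 60 mm or more.
- tape: bystander: roll of masking tape lying flat, 104 mm dia, 25 mm high; origin at the centre of its underside.
- brayer: bystander: black ink roller with a red handle, 169 x 82 x 44 mm; origin at the centre of its underside.
- blue_tin: bystander: white ink tin with a blue lid, 80 mm dia, 60 mm high; origin at the centre of its underside.
There are look-alikes about, which are no part of the job. There is more than one size of the block; the one meant has the size given above.

How it is judged:
By the outcome, as a careful person would: the job done as asked, in the order asked, and still so for the second after the job is handed in, while the arm keeps its last pose, push and grip.
It also fails if it takes over 58 s, if anything falls off the work surface, if the arm or the gripper's body presses on something with over 40 N, if the wrist force passes 120 N, or if a joint passes its speed limit or range.

## Working session

There is one attempt and no reset: what is moved stays moved. The work goes in short steps, Python scripts to look and compute and a tool call to move; the robot and the scene stay as the last step left them, time stands still between calls to the robot, and variables do not carry over. Pictures are saved under pics/ and viewed, at most 10 in all, crops included, and the job is handed in when it is done.

Besides the shell and the picture viewer there is one more tool, called by a JSON object that holds its "op" and its "data". send_rows: Moves the arm, as the interface text tells. Shift numbers are shares of 1 m and turn numbers shares of 5 degrees, none past 1 either way. Its arguments: {"type":"object","properties":{"plan":{"type":"array"},"hand":{"type":"number"},"newtons":{"type":"number"}},"required":["plan"]}

```bash
mkdir -p pics; cat > h.py <<'E'
import numpy as np, cv2
from plant import r, imaging
def grab(n):
    m=imaging.camera_model(n); p,d=imaging.get_image(n)
    np.savez(f'{n}.npz',p=p,d=d,K=m['intrinsics'],R=m['R'],t=m['t'])
    return p,d,m
def load(n):
    return np.load(f'{n}.npz')
def pts(z):
    K,R,t,d=[np.array(z[k],float) for k in('K','R','t','d')]
    v,u=np.mgrid[:d.shape[0],:d.shape[1]]
    c=np.stack([(u-K[0,2])/K[0,0]*d,(v-K[1,2])/K[1,1]*d,d],-1)
    return (c-t.reshape(3))@R
def ray(z,u,v,h):
    K,R,t=[np.array(z[k],float) for k in('K','R','t')]
    t=t.reshape(3); o=-R.T@t; w=R.T@np.linalg.solve(K,[u,v,1.]); return o+w*(h-o[2])/w[2]
def proj(z,X):
    K,R,t=[np.array(z[k],float) for k in('K','R','t')]
    c=R@np.array(X,float)+t.reshape(3); q=K@c; return q[:2]/q[2]
E
python3 - <<'E'
from h import *
for n in('scene','side'):
    p,d,m=grab(n); cv2.imwrite(f'pics/{n}0.png',p[:,:,::-1]); print(n,-np.array(m['R']).T@np.array(m['t']).ravel())
s=r.get_state(); print(s, r.tcp_to_grasp)
E
```

```text
scene [-178.7910615  -720.02116792  626.49770574]
side [392.94786175 979.30928422 617.88024187]
{'t': 0.1, 'qpos': array([-8.07481629e+01,  1.50957461e+01, -2.79917921e+00,  7.21581340e+01,
        1.16058463e-03,  8.11027006e+01]), 'qvel': array([-0.01396948,  0.04867142,  0.0654579 , -0.11490889,  0.01812078,
       -0.02712516]), 'tau': array([ 3.17333179e-03, -6.38576317e+01,  3.85063863e+01,  1.01441154e-02,
       -6.23472602e-05, -1.32570409e-05]), 'ee_pos': array([ 163.50146551, -498.64170298,  230.88239632]), 'tool_rot': array([-1.79947759e+02, -9.35297462e-03,  1.81491317e+01]), 'wrist_force': array([-0.2607698 ,  0.7500822 ,  0.68636347]), 'wrist_torque': array([-0.05215352,  0.02865468,  0.02993588]), 'gripper_force': 0.0, 'grip_width': 85.65137216130938} 18.700000000000003
```

View pics/scene0.png

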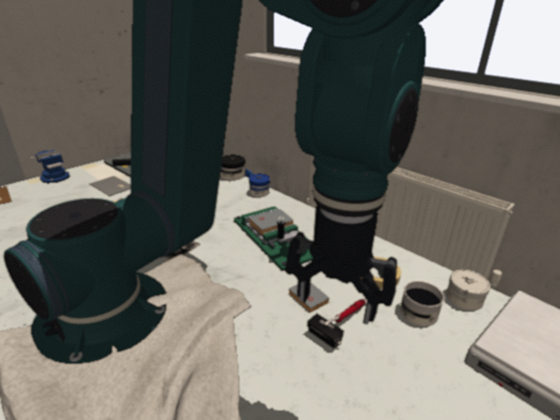

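View pics/side0.png

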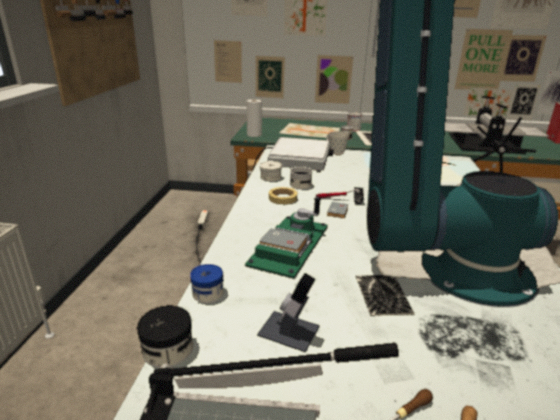

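The scene view shows the vice at about (270,235), with the crank near (283,232) and a small loose block at (309,295). The brayer is at (340,322). In the side view the vice with its block is at (290,240), the gauge in its rest at (293,315), the blue tin at (207,283), the tape at (283,195) and the small loose block at (338,210). There are two block candidates. The one in the vice (side 285,240) fits 110x78, and the small loose one at (338,210) is the look-alike. I'll measure both and confirm in a crop.

```bash
python3 - <<'E'
from h import *
for n in('side','scene'):
    z=load(n); p=z['p']; P=pts(z); hsv=cv2.cvtColor(p,cv2.COLOR_RGB2HSV)
    g=cv2.inRange(hsv,(50,80,20),(85,255,255))>0
    roi=np.zeros(g.shape,bool)
    if n=='side': roi[200:280,235:340]=1
    else: roi[195:275,225:320]=1
    ok=g&roi&(z['d']>0)
    q=P[ok]; print(n,len(q),q.min(0),q.max(0),np.percentile(q[:,2],[5,25,50,75,95]))
    b=q[(q[:,2]<25)&(q[:,2]>-10)]; print('rect',cv2.minAreaRect(b[:,:2].astype(np.float32)))
    a=P[roi&(P[:,:,2]>41)&(P[:,:,2]<48)&(z['d']>0)]; print('top',len(a),cv2.minAreaRect(a[:,:2].astype(np.float32)))
    red=((hsv[:,:,0]<8)|(hsv[:,:,0]>172))&(hsv[:,:,1]>90)&roi
    print('red px',[x for x in np.argwhere(red)][:20], P[red].mean(0) if red.any() else None)
z=load('side'); P=pts(z)
roi=np.zeros(P.shape[:2],bool); roi[262:352,250:325]=1
q=P[roi&(z['d']>0)&(P[:,:,2]>8)]; print('gauge',q.min(0),q.max(0))
for lo in range(0,180,15):
    s=P[roi&(z['d']>0)&(P[:,:,2]>lo)&(P[:,:,2]<lo+15)]
    if len(s)>5: print(lo,len(s),s.mean(0).round(1),s.min(0).round(),s.max(0).round())
c=z['p'][190:355,190:350,::-1]; cv2.imwrite('pics/c1.png',cv2.resize(c,None,fx=3.6,fy=3.6,interpolation=cv2.INTER_CUBIC))
E
```

```text
side 1695 [ 399.45111624 -189.6134407     2.29254939] [597.15213488 116.59563014  48.08193361] [ 7.22208251  9.12462752 10.89980744 32.00493963 39.25091279]
rect ((498.51531982421875, -40.47027587890625), (297.5605163574219, 135.691650390625), 76.10713958740234)
top 470 ((498.4337463378906, -67.0862045288086), (201.22409057617188, 110.76892852783203), 74.78252410888672)
red px [array([242, 288]), array([242, 292])] [491.55330255   7.05186039  40.69828871]
scene 930 [ 130.67383732 -467.62099773    2.47198443] [565.80103517 101.34921347 335.56656697] [ 6.78119501  9.93700249 11.35267977 30.29066323 43.71752668]
rect ((481.0469970703125, -51.38383483886719), (291.8020935058594, 110.0131607055664), 76.2671127319336)
top 494 ((501.9049377441406, -62.387733459472656), (207.42906188964844, 111.91429901123047), 76.37313079833984)
red px [array([218, 263]), array([230, 281])] [458.85074974 -70.59638069  70.81811157]
gauge [411.52327658  50.26997821   8.00544105] [587.50505312 331.44741297 148.29361782]
0 1884 [473.8 241.4   5.1] [383.  37.   0.] [588. 365.  15.]
15 99 [466.7 256.4  21.2] [442.  66.  15.] [499. 327.  30.]
30 107 [464.5 320.   37.4] [436. 289.  30.] [483. 328.  45.]
45 114 [455.5 322.1  53.6] [434. 301.  45.] [472. 329.  60.]
60 118 [455.3 319.2  67.7] [427. 297.  60.] [478. 328.  75.]
75 171 [450.6 318.2  83.6] [421. 292.  75.] [476. 329.  90.]
90 111 [444.9 317.   95.7] [424. 294.  90.] [468. 328. 105.]
105 86 [438.7 323.7 112.4] [420. 308. 105.] [452. 329. 120.]
120 92 [432.8 325.1 127.7] [413. 305. 120.] [449. 330. 135.]
135 173 [426.7 317.2 142.4] [412. 297. 135.] [444. 331. 148.]
```

View pics/c1.png

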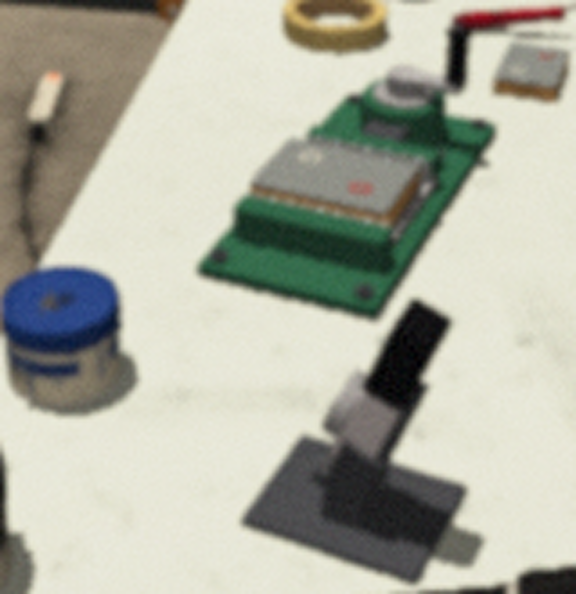

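The crop confirms it: the vice block at (290,240) in the side image is the full-size one, with its red ring at side px (290,242). The small piece at (338,210) is roughly half size, so it's a look-alike. The black knob is at side px (317,205), on the robot side. I'll move above it and look with the wrist camera.

{"op": "send_rows", "data": {"plan": [[0.0308,-0.0225,0,0,0,0],[0.0308,-0.0225,0,0,0,0],[0.0308,-0.0225,0,0,0,0],[0.0308,-0.0225,0,0,0,0],[0.0308,-0.0225,0,0,0,0],[0.0308,-0.0225,0,0,0,0],[0.0308,-0.0225,0,0,0,0],[0.0308,-0.0225,0,0,0,0],[0.0308,-0.0225,0,0,0,0],[0.0308,-0.0225,0,0,0,0],[0.0308,-0.0225,0,0,0,0],[0.0308,-0.0225,0,0,0,0]]}}

```text
t: 1.1
ee_pos: [431.3, -125.3, 231.2]
tool_rot: [-180.0, 0.0, 18.2]
wrist_force: [1.3, -1.4, -0.2]
grip_width: 85.5
gripper_force: 0.0
```

{"op": "send_rows", "data": {"plan": [[0,0,0,0,0,-1],[0,0,0,0,0,-1],[0,0,0,0,0,-1],[0,0,0,0,0,-1],[0,0,0,0,0,-1],[0,0,0,0,0,-1],[0,0,0,0,0,-1],[0,0,0,0,0,-1],[0,0,0,0,0,-1],[0,0,0,0,0,-1],[0,0,0,0,0,-1],[0,0,0,0,0,-1]]}}

```text
t: 2.1
ee_pos: [430.5, -127.1, 231.1]
tool_rot: [-180.0, -0.0, 78.4]
wrist_force: [0.5, -0.3, -0.0]
grip_width: 85.6
gripper_force: 0.0
```

{"op": "send_rows", "data": {"plan": [[0,0,0,0,0,-1],[0,0,0,0,0,-1],[0,0,0,0,0,-1],[0,0,0,0,0,-1],[0,0,0,0,0,-1],[0,0,0,0,0,-1],[0,0,0,0,0,-1],[0,0,0,0,0,-1],[0,0,0,0,0,-1],[0,0,0,0,0,-1],[0,0,0,0,0,-1],[0,0,0,0,0,-1]]}}

```text
t: 3.1
ee_pos: [430.5, -127.1, 231.1]
tool_rot: [-180.0, -0.0, 138.4]
wrist_force: [-0.2, 0.5, 0.3]
grip_width: 85.2
gripper_force: 0.0
```

```bash
python3 - <<'E'
from h import *
s=r.get_state(); print(s['t'],s['ee_pos'],s['tool_rot'],s['qpos'])
p,d,m=grab('wrist'); cv2.imwrite('pics/w1.png',p[:,:,::-1]); print(-np.array(m['R']).T@np.array(m['t']).ravel())
z=load('side')
for u,v in((245.6,265),(294.7,277.5),(326.9,224.7)): print(ray(z,u,v,12))
E
```

```text
3.1 [ 430.50270862 -127.10007433  231.06902238] [-1.79992442e+02 -2.78509614e-02  1.38399859e+02] [-2.68704109e+01  7.63065516e+00 -1.25703651e+01  6.98278372e+01
 -2.28647059e-04  1.47297279e+01]
[381.03019641 -83.91362974 373.66475154]
[595.66054642  94.15557875  12.        ]
[464.54374598 127.59310275  12.        ]
[ 397.02977527 -164.40110751   12.        ]
```

View pics/w1.png

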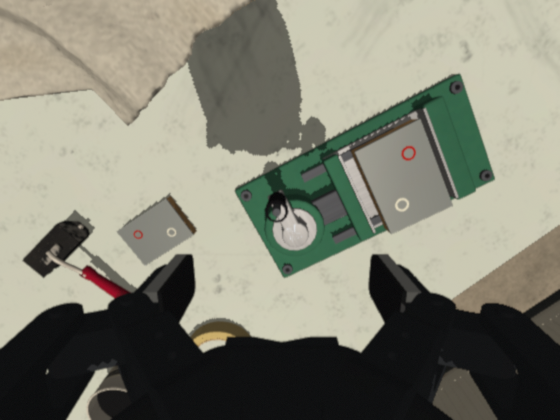

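The wrist view shows the vice plate with corners near (460,75), (494,180), (285,277) and (236,188). The knob top is at (276,205), the hub at (295,230), the red ring at (408,153) and the white ring at (402,205). The small look-alike block is at (157,232).

```bash
python3 - <<'E'
from h import *
z=load('wrist'); p=z['p']; P=pts(z); hsv=cv2.cvtColor(p,cv2.COLOR_RGB2HSV)
g=cv2.inRange(hsv,(50,80,20),(85,255,255)); g[:, :225]=0; g[285:]=0
c=np.vstack([k for k in cv2.findContours(g,0,2)[0] if cv2.contourArea(k)>100]); 
W=np.array([ray(z,u,v,12)[:2] for u,v in cv2.convexHull(c)[:,0]],np.float32); print('plate',cv2.minAreaRect(W))
roi=np.zeros(g.shape,bool); roi[185:225,255:300]=1
q=P[roi&(P[:,:,2]>100)]; print('knob',len(q),(q.min(0)+q.max(0))/2,q.min(0),q.max(0))
dk=(roi&(hsv[:,:,2]<70)).astype(np.uint8); 
q=P[roi&(P[:,:,2]>112)]; print(np.median(q,0), q.mean(0))
for nm,rg in(('red',(roi*0)),):
    red=(((hsv[:,:,0]<8)|(hsv[:,:,0]>172))&(hsv[:,:,1]>90)); red[:,:390]=0; red[:,430:]=0; red[200:]=0
    v,u=np.nonzero(red); (cx,cy),rad=cv2.minEnclosingCircle(np.stack([u,v],1).astype(np.float32)); print('red',cx,cy,rad,ray(z,cx,cy,44),P[int(cy),int(cx)])
# hub circle
gr=(P[:,:,2]>48)&(P[:,:,2]<75); gr[:, :265]=0; gr[:,320:]=0; gr[260:]=0; gr[:195]=0
q=P[gr]; print('housing',cv2.minEnclosingCircle(q[:,:2].astype(np.float32)), q.mean(0))
E
```

```text
plate ((498.264404296875, -49.290252685546875), (295.3087158203125, 140.44253540039062), 75.76403045654297)
knob 323 [ 410.62252327 -113.93294613  236.83438427] [ 381.03019641 -143.95226251  100.00401699] [440.21485013 -83.91362974 373.66475154]
[ 428.36320815 -132.35684716  118.27852694] [ 427.76536777 -131.70422225  123.75102928]
red 408.29998779296875 152.6999969482422 7.65385627746582 [491.40356388   7.04663204  44.        ] [490.59112003   7.27449403  43.87863393]
housing ((463.7622985839844, -144.98292541503906), 43.942989349365234) [ 470.80547756 -144.20340121   58.04726892]
```

{"op": "send_rows", "data": {"plan": [[-0.0037,-0.006,0.02,0,0,0],[0,0,0.027,0,0,0],[0,0,0.027,0,0,0],[0,0,0.025,0,0,0],[0,0,0.025,0,0,0],[0,0,0.025,0,0,0],[0,0,0,0,0,0]], "hand": 1}}

```text
t: 3.73
ee_pos: [427.2, -133.0, 78.9]
tool_rot: [-179.9, -0.3, 138.0]
wrist_force: [-0.9, 0.6, -0.9]
grip_width: 85.4
gripper_force: 0.0
```

{"op": "send_rows", "data": {"plan": [[0,0,0,0,0,0],[0,0,0,0,0,0],[0,0,0,0,0,0],[0,0,0,0,0,0],[0,0,0,0,0,0],[0,0,0,0,0,0],[0,0,0,0,0,0],[0,0,0,0,0,0]], "hand": 0, "newtons": 50}}

```text
t: 4.4
ee_pos: [430.2, -134.1, 83.1]
tool_rot: [179.9, 0.1, 138.2]
wrist_force: [1.2, 3.3, 8.7]
grip_width: 18.4
gripper_force: 48.4
```

```bash
cat > circ.py <<'E'
import sys,numpy as np
def rows(cmd,ax,a0,a1,n,yaw=138.2,R=45):
    y=np.radians(yaw); X=np.array([np.cos(y),np.sin(y)]); Y=np.array([np.sin(y),-np.cos(y)])
    a=np.linspace(a0,a1,n+1)[1:]; w=ax+R*np.c_[np.cos(np.radians(165.8)-a),np.sin(np.radians(165.8)-a)]
    w=np.vstack([cmd,w]); d=np.diff(w,axis=0)
    print([[round(float(v@X)/1000,4),round(float(v@Y)/1000,4)] for v in d]); print(w[-1])
E
python3 - <<'E'
import sys; sys.path.insert(0,'.')
from circ import *
ax=np.array([473.5,-145.3])
rows([429.5,-134.1],ax,0,1.56,12); 
w=ax+45*np.array([np.cos(np.radians(165.8)-1.56),np.sin(np.radians(165.8)-1.56)])
rows(w,ax,1.56,3.12,12)
E
```

```text
[[0.002, 0.0055], [0.0017, 0.0056], [0.0009, 0.0058], [0.0002, 0.0058], [-0.0006, 0.0058], [-0.0014, 0.0057], [-0.0021, 0.0055], [-0.0028, 0.0051], [-0.0034, 0.0047], [-0.004, 0.0043], [-0.0045, 0.0037], [-0.005, 0.0031]]
[ 484.06720798 -101.55832519]
[[-0.0053, 0.0024], [-0.0056, 0.0017], [-0.0058, 0.001], [-0.0058, 0.0002], [-0.0058, -0.0005], [-0.0057, -0.0013], [-0.0055, -0.002], [-0.0052, -0.0027], [-0.0048, -0.0034], [-0.0043, -0.004], [-0.0038, -0.0045], [-0.0031, -0.0049]]
[ 517.35321037 -155.39435188]
```

{"op": "send_rows", "data": {"plan": [[0.002,0.0055,0,0,0,0],[0.0017,0.0056,0,0,0,0],[0.0009,0.0058,0,0,0,0],[0.0002,0.0058,0,0,0,0],[-0.0006,0.0058,0,0,0,0],[-0.0014,0.0057,0,0,0,0],[-0.0021,0.0055,0,0,0,0],[-0.0028,0.0051,0,0,0,0],[-0.0034,0.0047,0,0,0,0],[-0.004,0.0043,0,0,0,0],[-0.0045,0.0037,0,0,0,0],[-0.005,0.0031,0,0,0,0]]}}

```text
t: 5.4
ee_pos: [483.7, -101.5, 83.0]
tool_rot: [-180.0, -0.0, 138.2]
wrist_force: [-7.0, 0.7, 13.3]
grip_width: 18.7
gripper_force: 49.1
```

{"op": "send_rows", "data": {"plan": [[-0.0053,0.0024,0,0,0,0],[-0.0056,0.0017,0,0,0,0],[-0.0058,0.001,0,0,0,0],[-0.0058,0.0002,0,0,0,0],[-0.0058,-0.0005,0,0,0,0],[-0.0057,-0.0013,0,0,0,0],[-0.0055,-0.002,0,0,0,0],[-0.0052,-0.0027,0,0,0,0],[-0.0048,-0.0034,0,0,0,0],[-0.0043,-0.004,0,0,0,0],[-0.0038,-0.0045,0,0,0,0],[-0.0031,-0.0049,0,0,0,0]]}}

```text
t: 6.4
ee_pos: [518.1, -155.2, 83.2]
tool_rot: [179.9, 0.1, 138.2]
wrist_force: [1.9, 7.9, 7.9]
grip_width: 18.9
gripper_force: 49.0
```

```bash
python3 - <<'E'
from circ import *
from plant import r
s=r.get_state(); print(s['ee_pos'],s['wrist_force'])
ax=np.array([473.5,-145.3]); p=s['ee_pos'][:2]-ax; print('R',np.hypot(*p),'theta',(np.radians(165.8)-np.arctan2(p[1],p[0]))%(2*np.pi))
rows([517.35,-155.4],ax,3.12,3.6,6)
w=ax+45*np.array([np.cos(np.radians(165.8)-3.6),np.sin(np.radians(165.8)-3.6)])
rows(w,ax,3.6,3.96,12)
E
```

```text
[ 518.06235624 -155.21188826   83.19388082] [1.94133825 7.94463184 7.88791188]
R 45.651386865546044 theta 3.1126203429078525
[[-0.0016, -0.0032], [-0.0013, -0.0033], [-0.0011, -0.0034], [-0.0008, -0.0035], [-0.0005, -0.0036], [-0.0002, -0.0036]]
[ 507.73621346 -174.5041382 ]
[[-0.0, -0.0013], [0.0, -0.0013], [0.0001, -0.0013], [0.0001, -0.0013], [0.0002, -0.0013], [0.0002, -0.0013], [0.0002, -0.0013], [0.0003, -0.0013], [0.0003, -0.0013], [0.0003, -0.0013], [0.0004, -0.0013], [0.0004, -0.0013]]
[ 495.25369804 -184.69259603]
```

{"op": "send_rows", "data": {"plan": [[-0.0016,-0.0032,0,0,0,0],[-0.0013,-0.0033,0,0,0,0],[-0.0011,-0.0034,0,0,0,0],[-0.0008,-0.0035,0,0,0,0],[-0.0005,-0.0036,0,0,0,0],[-0.0002,-0.0036,0,0,0,0],[0,0,0,0,0,0]]}}

```text
t: 6.98
ee_pos: [508.4, -174.7, 83.2]
tool_rot: [179.9, 0.1, 138.2]
wrist_force: [3.1, 3.7, 7.1]
grip_width: 18.5
gripper_force: 48.7
```

{"op": "send_rows", "data": {"plan": [[0,-0.0013,0,0,0,0],[0,-0.0013,0,0,0,0],[0.0001,-0.0013,0,0,0,0],[0,0,0,0,0,0]]}}

```text
t: 7.32
ee_pos: [506.0, -177.3, 83.2]
tool_rot: [179.9, 0.1, 138.2]
wrist_force: [4.8, 4.7, 5.9]
grip_width: 18.7
gripper_force: 48.9
```

{"op": "send_rows", "data": {"plan": [[0.0001,-0.0013,0,0,0,0],[0.0002,-0.0013,0,0,0,0],[0,0,0,0,0,0]]}}

```text
t: 7.57
ee_pos: [504.7, -178.5, 83.3]
tool_rot: [179.8, 0.1, 138.2]
wrist_force: [8.6, 8.3, 4.8]
grip_width: 18.9
gripper_force: 50.0
```

```bash
cat > th.py <<'E'
from circ import *
from plant import r
s=r.get_state()
ax=np.array([473.5,-145.3]); p=s['ee_pos'][:2]-ax; f=s['wrist_force'][:2]; a=np.arctan2(p[1],p[0])
print('t',s['t'],'R',np.hypot(*p),'theta',(np.radians(165.8)-a)%(2*np.pi),'tang resist',-f@np.array([np.sin(a),-np.cos(a)]),'rad',f@p/45)
E
python3 th.py
```

```text
t 7.5667 R 45.5714603809186 theta 3.7111405648036384 tang resist 11.988382689484617 rad -0.19939552207266742
```

{"op": "send_rows", "data": {"plan": [[0.0002,-0.0013,0,0,0,0],[0,0,0,0,0,0]]}}

```text
t: 7.73
ee_pos: [504.1, -179.1, 83.3]
tool_rot: [179.7, 0.1, 138.2]
wrist_force: [11.9, 10.7, 4.0]
grip_width: 18.6
gripper_force: 50.8
```

```bash
python3 th.py
```

```text
t 7.7333 R 45.590184509944315 theta 3.728117563309264 tang resist 15.947354221961465 rad 0.07386375406257079
```

{"op": "send_rows", "data": {"plan": [[0,0,0,0,0,0],[0,0,0,0,0,0],[0,0,0,0,0,0],[0,0,0,0,0,0],[0,0,-0.01,0,0,0],[0,0,-0.02,0,0,0],[0,0,-0.02,0,0,0]], "hand": 1}}

```text
t: 8.32
ee_pos: [501.3, -179.8, 132.5]
tool_rot: [-180.0, -0.1, 138.1]
wrist_force: [0.5, 0.8, 1.1]
grip_width: 85.5
gripper_force: 0.0
```

{"op": "send_rows", "data": {"plan": [[0,0,-0.018,0,0,-1],[0,0,-0.018,0,0,-1],[0,0,-0.018,0,0,-1],[0,0,-0.018,0,0,-1],[0,0,-0.018,0,0,-1],[0,0,-0.018,0,0,-1],[0,0,-0.018,0,0,-1],[0,0,-0.018,0,0,-1],[0,0,0,0,0,-0.36],[0,0,0,0,0,0]]}}

```text
t: 9.15
ee_pos: [502.1, -180.2, 277.1]
tool_rot: [-180.0, 0.1, -180.0]
wrist_force: [0.4, -0.0, -0.5]
grip_width: 85.5
gripper_force: 0.0
```

```bash
python3 - <<'E'
from h import *
s=r.get_state(); print(s['t'],s['ee_pos'],s['tool_rot'],s['wrist_force'])
p,d,m=grab('wrist'); cv2.imwrite('pics/w2.png',p[:,:,::-1])
E
```

```text
9.15 [ 502.12210594 -180.24004903  277.05761071] [-1.79952626e+02  6.94339644e-02 -1.79967288e+02] [ 0.36491001 -0.03721763 -0.49239618]
```

View pics/w2.png

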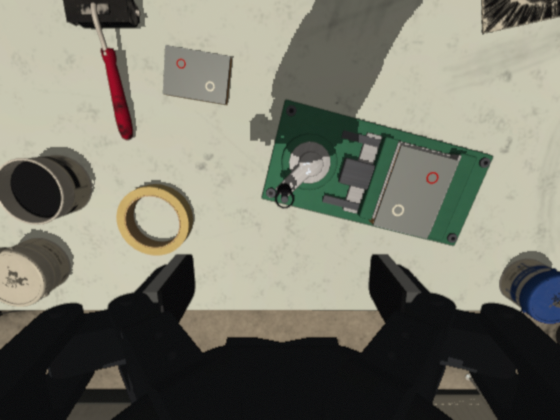

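{"op": "send_rows", "data": {"plan": [[-0.002,0.0405,0,0,0,0],[-0.002,0.0405,0,0,0,0],[-0.002,0.0405,0,0,0,0],[-0.002,0.0405,0,0,0,0],[-0.002,0.0405,0,0,0,0],[-0.002,0.0405,0,0,0,0],[-0.002,0.0405,0,0,0,0],[-0.002,0.0405,0,0,0,0],[-0.002,0.0405,0,0,0,0],[-0.002,0.0405,0,0,0,0],[-0.002,0.0405,0,0,0,0],[-0.002,0.0405,0,0,0,0]]}}

```text
t: 10.2
ee_pos: [525.6, 308.0, 275.6]
tool_rot: [-180.0, -0.1, 179.9]
wrist_force: [0.2, -0.1, 0.9]
grip_width: 85.3
gripper_force: 0.0
```

{"op": "send_rows", "data": {"plan": [[0,0,0,0,0,0],[0,0,0,0,0,0]]}}

```text
t: 10.37
ee_pos: [525.7, 307.6, 274.9]
tool_rot: [-179.9, -0.1, -180.0]
wrist_force: [-0.1, 0.0, -0.6]
grip_width: 85.2
gripper_force: 0.0
```

```bash
cp wrist.npz vice.npz; python3 - <<'E'
from h import *
s=r.get_state(); print(s['t'],s['ee_pos'],s['tool_rot'],s['wrist_force'])
p,d,m=grab('wrist'); cv2.imwrite('pics/w3.png',p[:,:,::-1])
E
```

```text
10.3667 [525.71535939 307.6452811  274.86195769] [-1.79949394e+02 -1.08657943e-01 -1.79966293e+02] [-0.0955919   0.01382206 -0.57648971]
```

View pics/w3.png

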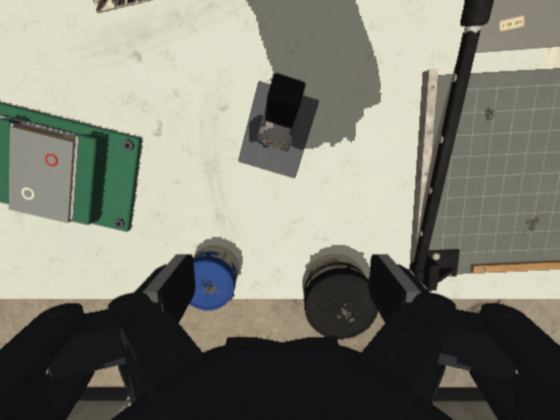

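w2 shows the block gripped between both jaws, the crank handle at (285,195), the red ring at (432,178) and the tape undisturbed. w3 shows the gauge's black grip top at (286,98), with the rest base corners near (260,83), (319,98), (296,177) and (239,160). The blue tin is at (212,280).

```bash
python3 - <<'E'
from h import *
z=load('wrist'); p=z['p']; P=pts(z); hsv=cv2.cvtColor(p,cv2.COLOR_RGB2HSV)
roi=np.zeros(hsv.shape[:2],bool); roi[65:190,230:330]=1
q=P[roi&(P[:,:,2]>3)&(P[:,:,2]<11)]; rb=cv2.minAreaRect(q[:,:2].astype(np.float32)); print('rest base',rb)
gm=roi&(P[:,:,2]>85)&(hsv[:,:,2]<70); q=P[gm]; print('grip pts',len(q),q.min(0),q.max(0))
ca=np.linalg.svd(q-q.mean(0),full_matrices=False); print(ca[1],ca[2])
for lo in range(85,155,10):
    s=P[gm&(P[:,:,2]>lo)&(P[:,:,2]<=lo+10)]
    if len(s)>5: print(lo,len(s),s.mean(0).round(1),s.min(0).round(1),s.max(0).round(1))
t=q[q[:,2]>q[:,2].max()-12]; print('top',cv2.minAreaRect(t[:,:2].astype(np.float32)))
# red ring now
for n in('vice','wrist'):
    z=load(n); hs=cv2.cvtColor(z['p'],cv2.COLOR_RGB2HSV); PP=pts(z)
    red=(((hs[:,:,0]<8)|(hs[:,:,0]>172))&(hs[:,:,1]>90)&(PP[:,:,2]>35)&(PP[:,:,2]<52))
    red[:, :30]=0; red[230:]=0
    if n=='vice': red[:, :400]=0
    else: red[:,100:]=0
    v,u=np.nonzero(red); (cx,cy),rad=cv2.minEnclosingCircle(np.stack([u,v],1).astype(np.float32)); print(n,'red',len(u),cx,cy,rad,ray(z,cx,cy,44))
    lin=(PP[:,:,2]>41.5)&(PP[:,:,2]<47); lin[:]&= (np.abs(PP[:,:,0]-495)<90)&(np.abs(PP[:,:,1]-0)<70)
    print('lino',cv2.minAreaRect(PP[lin][:,:2].astype(np.float32)))
E
```

```text
rest base ((459.57647705078125, 302.3219909667969), (88.30622863769531, 110.97643280029297), 73.44165802001953)
grip pts 1616 [409.565292   281.05241213  85.66818306] [471.10269044 326.98713368 417.56236791]
[1164.88970997  463.39959777  339.1233777 ] [[ 0.0540523  -0.03232341 -0.9980148 ]
 [-0.97434909  0.21695196 -0.05979715]
 [-0.21845412 -0.97564699  0.01976753]]
95 26 [452.5 306.9 103.6] [446.4 290.  100.5] [455.3 317.9 104.9]
105 123 [449.1 303.3 110.2] [441.2 290.2 105.2] [454.4 318.6 114.9]
115 130 [445.8 305.1 120. ] [439.1 290.8 115. ] [450.7 320.1 124.8]
125 151 [442.1 305.6 130.1] [434.5 292.4 125. ] [447.3 320.8 134.9]
135 483 [424.5 311.  142.2] [409.6 292.9 135. ] [443.5 327.  145. ]
145 684 [429.  309.7 147.6] [415.2 294.4 145. ] [440.6 325.  151.1]
top ((459.93463134765625, 307.4242248535156), (0.0, 0.0), 0.0)
vice red 79 432.0 177.5 6.726912021636963 [493.27361456  14.38765823  44.        ]
lino ((511.7825622558594, -4.4184112548828125), (118.0513687133789, 117.68876647949219), 76.11897277832031)
wrist red 81 51.0 159.5 6.946321964263916 [493.16195107  13.8490748   44.        ]
lino ((513.4237060546875, 0.5441131591796875), (114.47132110595703, 116.59556579589844), 75.98121643066406)
```

```bash
python3 - <<'E'
from h import *
z=load('wrist'); p=z['p']; P=pts(z); hsv=cv2.cvtColor(p,cv2.COLOR_RGB2HSV)
roi=np.zeros(hsv.shape[:2],bool); roi[65:190,230:330]=1
roi&=(P[:,:,2]<155)
q=P[roi&(P[:,:,2]>3)&(P[:,:,2]<9)]; h=cv2.convexHull(q[:,:2].astype(np.float32)); print(cv2.approxPolyDP(h,6,True)[:,0].round(1))
for psi in (-12.6,-14.5,-16.5,-18):
    a=np.radians(psi); c,s=np.cos(a),np.sin(a); S,C=np.sin(np.radians(20)),np.cos(np.radians(20))
    ex=np.array([C*c,C*s,S]); ey=np.array([-s,c,0]); ez=np.array([-S*c,-S*s,C])
    o=np.array([428,310,147.])
    g=P[roi&(P[:,:,2]>85)]; L=np.c_[(g-o)@ex,(g-o)@ey,(g-o)@ez]
    top=L[(np.abs(L[:,2])<4)&(np.abs(L[:,0])<25)]; front=L[(L[:,2]<-8)&(L[:,2]>-50)]
    pc=lambda v:np.percentile(v,[1,50,99]).round(1)
    # front-face slope of x vs y gives yaw error
    k=np.polyfit(front[:,1],front[:,0],1)[0]; k2=np.polyfit(front[:,2],front[:,0],1)[0]
    print(psi,'top x',pc(top[:,0]),'y',pc(top[:,1]),'z',pc(top[:,2]),'front x',pc(front[:,0]),'y',pc(front[:,1]),'slope',k,k2,cv2.minAreaRect(top[:,:2].astype(np.float32)))
E
```

```text
[[522.4 324.8]
 [417.8 355.7]
 [394.4 277.3]
 [498.5 245.9]]
-12.6 top x [-16.7  -3.    8.6] y [-14.5   0.1  14.8] z [-3.2  0.6  2.2] front x [5.2 8.2 9.4] y [-15.6  -0.8  13.6] slope 0.0501042693051459 0.001137505424823408 ((-4.27384090423584, 0.17856502532958984), (29.842527389526367, 25.94137191772461), 86.20854949951172)
-14.5 top x [-16.7  -3.    8.5] y [-14.5  -0.   14.6] z [-3.2  0.6  2.2] front x [5.6 8.2 9.1] y [-15.   -0.4  14. ] slope 0.019559190889753473 0.0008648029250936982 ((-4.278233528137207, 0.06774044036865234), (29.852737426757812, 25.938947677612305), 87.97853088378906)
-16.5 top x [-16.6  -2.9   8.3] y [-14.6  -0.2  14.6] z [-3.3  0.6  2.2] front x [5.8 8.2 8.9] y [-14.6   0.2  14.7] slope -0.01256468303366686 0.001203826964333839 ((-4.2793169021606445, -0.049035072326660156), (29.85934066772461, 25.9368839263916), 89.8419189453125)
-18 top x [-16.6  -3.    8.3] y [-14.7  -0.2  14.5] z [-3.5  0.6  2.2] front x [5.5 8.2 9. ] y [-14.1   0.7  15. ] slope -0.036612111599564595 0.0015382649448684288 ((-4.277766227722168, -0.13661670684814453), (25.935619354248047, 29.86150550842285), 1.239489197731018)
```

```bash
cat > mv.py <<'E'
import numpy as np
from scipy.spatial.transform import Rotation as Ro
from plant import r
def go(pos,Rt,tag='',R0=None,p0=None):
    s=r.get_state()
    if R0 is None: R0=Ro.from_euler('xyz',s['tool_rot'],degrees=True).as_matrix()
    if p0 is None: p0=s['ee_pos']
    rv=np.degrees(Ro.from_matrix(R0.T@Rt).as_rotvec())
    print(tag,'turn(deg, tool)',rv.round(2),'then shift(mm, new tool axes)',(Rt.T@(np.array(pos)-p0)).round(1),'in old axes',(R0.T@(np.array(pos)-p0)).round(1))
def G(psi,tilt):
    a,b=np.radians([psi,tilt]); c,s,S,C=np.cos(a),np.sin(a),np.sin(b),np.cos(b)
    return np.array([C*c,C*s,S]),np.array([-s,c,0]),np.array([-S*c,-S*s,C])
E
python3 - <<'E'
from mv import *
ex,ey,ez=G(-16.3,20); top=np.array([428,310,147.])-4.4*ex+.6*ez
g=top-25*ez; Rt=np.c_[-ex,ey,-ez]; tcp=g-18.7*ez
print('top',top,'foot',top-120*ez,'grasp',g,'tcp',tcp)
go(tcp+120*ez,Rt,'pre'); go(tcp,Rt,'fin')
E
```

```text
top [423.83457977 311.21805412 146.05892694] foot [463.227309   299.69881395  33.29581245] grasp [432.04139836 308.81821242 122.56661142] tcp [438.18009866 307.02313082 104.99435941]
pre turn(deg, tool) [  2.78 -19.94  16.11] then shift(mm, new tool axes) [137.5 -23.9  11.1] in old axes [127.   12.2  57.7]
fin turn(deg, tool) [  2.78 -19.94  16.11] then shift(mm, new tool axes) [137.5 -23.9 131.1] in old axes [ 87.5   0.8 170.4]
```

{"op": "send_rows", "data": {"plan": [[0,0,0,0.093,-0.665,0.537],[0,0,0,0.093,-0.665,0.537],[0,0,0,0.093,-0.665,0.537],[0,0,0,0.093,-0.665,0.537],[0,0,0,0.093,-0.665,0.537],[0,0,0,0.093,-0.665,0.537],[0.0275,-0.0048,0.0022,0,0,0],[0.0275,-0.0048,0.0022,0,0,0],[0.0275,-0.0048,0.0022,0,0,0],[0.0275,-0.0048,0.0022,0,0,0],[0.0275,-0.0048,0.0022,0,0,0],[0,0,0,0,0,0]], "hand": 1}}

```text
t: 11.42
ee_pos: [395.0, 316.0, 216.6]
tool_rot: [-179.9, 19.9, 163.7]
wrist_force: [0.7, 0.6, 0.3]
grip_width: 85.4
gripper_force: 0.0
```

```bash
python3 - <<'E'
from mv import *
from h import *
ex,ey,ez=G(-16.3,20); top=np.array([428,310,147.])-4.4*ex+.6*ez
Rt=np.c_[-ex,ey,-ez]; tcp=top-43.7*ez
go(tcp,Rt,'fin'); print(r.get_state()['qpos'])
p,d,m=grab('wrist'); z=load('wrist'); P=pts(z); g=P[(z['d']>0)&(P[:,:,2]>60)&(P[:,:,2]<156)&(np.hypot(P[:,:,0]-430,P[:,:,1]-308)<60)]
L=np.c_[(g-top)@ex,(g-top)@ey,(g-top)@ez]; L=L[np.abs(L[:,0])<30]
t=L[np.abs(L[:,2])<3]; print(len(g),t.min(0),t.max(0),np.median(t,0))
E
```

```text
fin turn(deg, tool) [-0.13 -0.08 -0.02] then shift(mm, new tool axes) [ -3.1   3.5 119.9] in old axes [ -3.3   3.8 119.9]
[ 38.50412592   6.65712885 -19.22084202  52.43072135 -16.24042097
  53.17118993]
2030 [-14.05043125 -15.0209642   -2.99780646] [11.61783405 14.699646    2.44237607] [-1.52175797 -0.54806316  0.14353309]
```

{"op": "send_rows", "data": {"plan": [[0,0,0.02,0,0,0],[0,0,0.02,0,0,0],[0,0,0,0,0,0],[0,0,0,0,0,0]]}}

```text
t: 11.8
ee_pos: [412.9, 313.3, 181.1]
tool_rot: [180.0, 20.0, 163.5]
wrist_force: [-0.8, -0.0, -0.4]
grip_width: 85.2
gripper_force: 0.0
```

```bash
python3 - <<'E'
from mv import *
ex,ey,ez=G(-16.3,20); top=np.array([428,310,147.])-5.4*ex+.6*ez
go(top-43.7*ez,np.c_[-ex,ey,-ez],'fin')
E
```

```text
fin turn(deg, tool) [-0.05  0.04 -0.14] then shift(mm, new tool axes) [ 2.6  1.1 80.4] in old axes [ 2.6  1.1 80.4]
```

{"op": "send_rows", "data": {"plan": [[0.0025,0.001,0.02,0,0,0],[0,0,0.02,0,0,0],[0,0,0.02,0,0,0],[0,0,0.02,0,0,0],[0,0,0,0,0,0],[0,0,0,0,0,0]]}}

```text
t: 12.3
ee_pos: [437.1, 308.1, 105.9]
tool_rot: [180.0, 20.1, 163.6]
wrist_force: [0.8, 0.2, 0.3]
grip_width: 85.5
gripper_force: 0.0
```

{"op": "send_rows", "data": {"plan": [[0,0,0,0,0,0],[0,0,0,0,0,0],[0,0,0,0,0,0],[0,0,0,0,0,0],[0,0,0,0,0,0],[0,0,0,0,0,0],[0,0,0,0,0,0]], "hand": 0, "newtons": 60}}

```text
t: 12.88
ee_pos: [436.9, 308.7, 105.8]
tool_rot: [179.9, 20.1, 163.7]
wrist_force: [-4.1, 0.1, 7.6]
grip_width: 29.8
gripper_force: 58.5
```

```bash
python3 - <<'E'
from mv import *
ex,ey,ez=G(-16.3,20); top=np.array([428,310,147.])-5.4*ex+.6*ez
go(top-43.7*ez,np.c_[-ex,ey,-ez],'fin'); s=r.get_state(); print(s['wrist_force'],s['wrist_torque'],s['ee_pos'])
E
```

```text
fin turn(deg, tool) [ 0.1   0.11 -0.04] then shift(mm, new tool axes) [-0.3 -1.2  1.4] in old axes [-0.3 -1.2  1.4]
[-4.08461931  0.10659503  7.59927002] [-0.07804059  0.52770166 -0.0773589 ] [436.94335137 308.65733669 105.84406911]
```

{"op": "send_rows", "data": {"plan": [[0,0,-0.004,0,0,0],[0,0,-0.008,0,0,0],[0,0,-0.01,0,0,0],[0,0,-0.012,0,0,0],[0,0,-0.014,0,0,0],[0,0,-0.016,0,0,0],[0,0,-0.016,0,0,0],[0,0,-0.02,0,0,0],[0,0,-0.02,0,0,0],[0,0,0,0,0,0]]}}

```text
t: 13.72
ee_pos: [397.1, 320.9, 221.6]
tool_rot: [179.7, 20.2, 163.6]
wrist_force: [0.4, -0.1, -0.4]
grip_width: 29.5
gripper_force: 59.7
```

```bash
python3 - <<'E'
from mv import *
ex,ey,ez=G(-16.3,0); s=r.get_state(); print(s['wrist_force'],s['wrist_torque'])
Rt=np.c_[-ex,ey,-ez]
go([493.2,14.1,44+92+50],Rt)
E
```

```text
[ 0.41348372 -0.12068636 -0.35137759] [0.15586104 0.3146411  0.02691462]
 turn(deg, tool) [ 2.800e-01  2.021e+01 -2.000e-02] then shift(mm, new tool axes) [-178.3 -267.5   35.6] in old axes [-155.3 -267.8   93.8]
```

{"op": "send_rows", "data": {"plan": [[0,0,0,0.011,0.808,0],[0,0,0,0.011,0.808,0],[0,0,0,0.011,0.808,0],[0,0,0,0.011,0.808,0],[0,0,0,0.011,0.808,0]]}}

```text
t: 14.13
ee_pos: [397.1, 319.9, 218.0]
tool_rot: [-179.8, -0.3, 163.6]
wrist_force: [0.0, 0.1, -1.8]
grip_width: 29.5
gripper_force: 59.5
```

{"op": "send_rows", "data": {"plan": [[-0.0178,-0.0267,0.0036,0,0,0],[-0.0178,-0.0267,0.0036,0,0,0],[-0.0178,-0.0267,0.0036,0,0,0],[-0.0178,-0.0267,0.0036,0,0,0],[-0.0178,-0.0267,0.0036,0,0,0],[-0.0178,-0.0267,0.0036,0,0,0],[-0.0178,-0.0267,0.0036,0,0,0],[-0.0178,-0.0267,0.0036,0,0,0],[-0.0178,-0.0267,0.0036,0,0,0],[-0.0178,-0.0267,0.0036,0,0,0],[0,0,0,0,0,0],[0,0,0,0,0,0]]}}

```text
t: 15.13
ee_pos: [492.7, 12.2, 181.9]
tool_rot: [-179.8, -0.2, 163.5]
wrist_force: [0.2, 1.0, -1.2]
grip_width: 29.1
gripper_force: 60.2
```

```bash
python3 - <<'E'
from h import *
s=r.get_state(); print(s['t'],s['ee_pos'],s['tool_rot'],s['wrist_force'])
for n in('side','wrist','scene'): grab(n)
x=lambda n,u,v,w,f:cv2.resize(load(n)['p'][v:v+int(w*.75),u:u+w,::-1],None,fx=f,fy=f,interpolation=cv2.INTER_CUBIC)
z=load('side'); print('side red',proj(z,[493.2,14.1,44]),'TCP',proj(z,s['ee_pos']),'tip',proj(z,s['ee_pos']-[0,0,92]))
z=load('scene'); print('scene red',proj(z,[493.2,14.1,44]),proj(z,s['ee_pos']-[0,0,92]))
cv2.imwrite('pics/m.png',np.hstack([x('side',245,150,100,4),x('scene',225,150,100,4)]))
E
```

```text
15.1333 [492.67338367  12.17493966 181.88841881] [-179.78668854   -0.18645428  163.48111013] [ 0.23731829  0.97089007 -1.1737166 ]
side red [289.11530555 242.20551198] TCP [291.01179944 195.08092478] tip [289.91356077 226.87577795]
scene red [259.85236709 216.50406402] [260.00825771 203.40599374]
```

View pics/m.png

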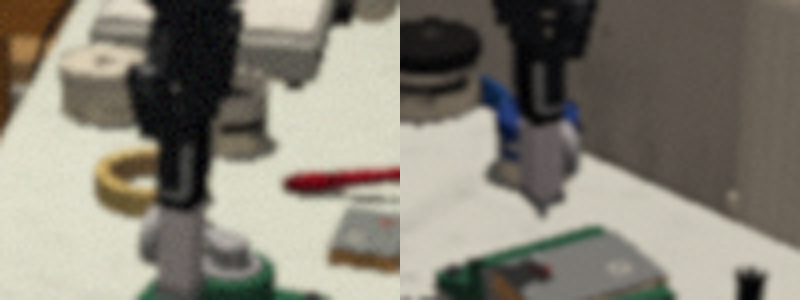

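The side crop shows the gauge held upright over the vice. In the scene crop the plunger tip is at px (261,203), about 1 px from the predicted (260,203.4). I'll centre it, then come down close and compare the tip with the ring.

{"op": "send_rows", "data": {"plan": [[0,0.002,0.008,0,0,0],[0,0,0.012,0,0,0],[0,0,0.01,0,0,0],[0,0,0.006,0,0,0],[0,0,0,0,0,0],[0,0,0,0,0,0]]}}

```text
t: 15.78
ee_pos: [493.0, 15.8, 146.4]
tool_rot: [-179.8, -0.1, 163.7]
wrist_force: [0.9, 0.3, -0.9]
grip_width: 29.5
gripper_force: 60.2
```

```bash
python3 - <<'E'
from h import *
s=r.get_state(); print(s['t'],s['ee_pos'],s['tool_rot'],s['wrist_force'])
for n in('side','wrist','scene'): grab(n)
x=lambda n,u,v,w,h,f:cv2.resize(load(n)['p'][v:v+h,u:u+w,::-1],None,fx=f,fy=f,interpolation=cv2.INTER_CUBIC)
for n in('side','scene'):
    z=load(n); print(n,proj(z,[493.2,14.1,44]),'tip',proj(z,s['ee_pos']-[0,0,92]),'axes px/10mm',[(proj(z,np.array([493.2,14.1,44])+e)-proj(z,[493.2,14.1,44])).round(2) for e in 10*np.eye(3)])
a=np.hstack([x('side',265,190,50,65,8),x('scene',235,165,50,65,8)]); cv2.imwrite('pics/m2.png',a)
E
```

```text
15.7833 [493.01190975  15.7585337  146.37632715] [-1.79790215e+02 -1.44948691e-01  1.63682275e+02] [ 0.87139165  0.3425328  -0.86435603]
side [289.11530555 242.20551198] tip [289.22484353 239.17569081] axes px/10mm [array([-3.69, -0.33]), array([-0.45,  1.89]), array([ 0.11, -3.22])]
scene [259.85236709 216.50406402] tip [259.39648017 213.34837797] axes px/10mm [array([ 2.42, -1.15]), array([-2.24, -1.2 ]), array([-0.03, -2.87])]
```

View pics/m2.png

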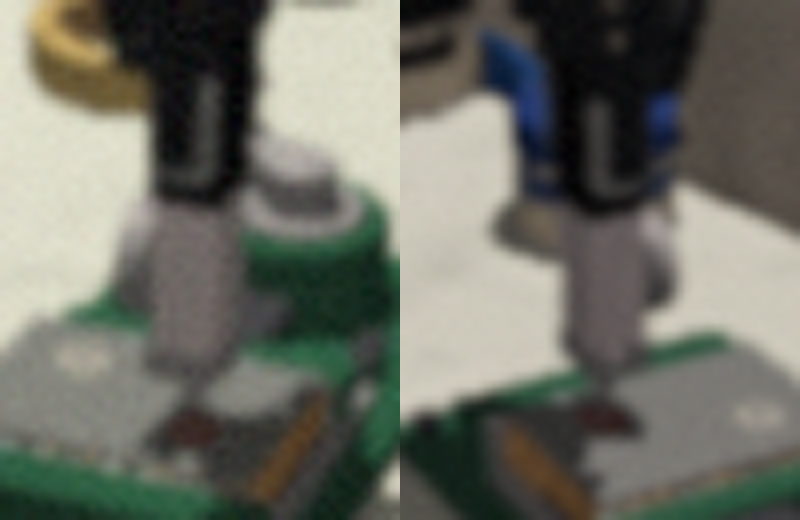

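The crop shows the tip at side px (289.4,238.5) and scene px (260.4,213.1). The red ring is at (288.9,243.2) and (260.6,216.9). So the tip is over the ring to within about 1 mm laterally and roughly 11–14 mm above it. Next I'll press slowly while reading the force.

{"op": "send_rows", "data": {"plan": [[-0.0002,-0.0008,0.001,0,0,0],[0,0,0.002,0,0,0],[0,0,0.002,0,0,0],[0,0,0.001,0,0,0],[0,0,0,0,0,0],[0,0,0,0,0,0]]}}

```text
t: 16.43
ee_pos: [493.1, 14.4, 140.4]
tool_rot: [-179.8, -0.1, 163.6]
wrist_force: [0.7, 1.1, -1.3]
grip_width: 29.0
gripper_force: 60.2
```

{"op": "send_rows", "data": {"plan": [[0,0,0.001,0,0,0],[0,0,0.001,0,0,0],[0,0,0.001,0,0,0],[0,0,0.001,0,0,0],[0,0,0,0,0,0]]}}

```text
t: 16.85
ee_pos: [493.1, 14.4, 136.3]
tool_rot: [-179.8, -0.1, 163.6]
wrist_force: [0.8, -0.0, -0.4]
grip_width: 29.1
gripper_force: 60.3
```

{"op": "send_rows", "data": {"plan": [[0,0,0.001,0,0,0],[0,0,0.001,0,0,0],[0,0,0,0,0,0]]}}

```text
t: 17.1
ee_pos: [493.2, 14.4, 134.3]
tool_rot: [-179.8, -0.1, 163.6]
wrist_force: [-0.0, 0.4, 1.3]
grip_width: 29.3
gripper_force: 60.3
```

{"op": "send_rows", "data": {"plan": [[0,0,0,0,0,0]]}}

```text
t: 17.18
ee_pos: [493.2, 14.4, 134.5]
tool_rot: [-179.8, -0.1, 163.6]
wrist_force: [0.1, 0.6, -0.4]
grip_width: 29.3
gripper_force: 60.3
```

{"op": "send_rows", "data": {"plan": [[0,0,0,0,0,0]]}}

```text
t: 17.27
ee_pos: [493.2, 14.4, 134.5]
tool_rot: [-179.8, -0.1, 163.6]
wrist_force: [-0.0, -0.1, 0.8]
grip_width: 29.6
gripper_force: 60.3
```

{"op": "send_rows", "data": {"plan": [[0,0,0.001,0,0,0],[0,0,0.001,0,0,0],[0,0,0,0,0,0]]}}

```text
t: 17.52
ee_pos: [493.1, 14.4, 132.3]
tool_rot: [-179.8, -0.1, 163.6]
wrist_force: [0.5, -0.4, 1.2]
grip_width: 29.6
gripper_force: 60.4
```

{"op": "send_rows", "data": {"plan": [[0,0,0,0,0,0]]}}

```text
t: 17.6
ee_pos: [493.2, 14.4, 132.4]
tool_rot: [-179.8, -0.1, 163.6]
wrist_force: [0.1, 0.0, 1.5]
grip_width: 29.1
gripper_force: 60.4
```

{"op": "send_rows", "data": {"plan": [[0,0,0,0,0,0]]}}

```text
t: 17.68
ee_pos: [493.2, 14.4, 132.5]
tool_rot: [-179.8, -0.1, 163.6]
wrist_force: [-0.1, 0.0, 1.6]
grip_width: 29.2
gripper_force: 60.4
```

{"op": "send_rows", "data": {"plan": [[0,0,0,0,0,0]]}}

```text
t: 17.77
ee_pos: [493.2, 14.4, 132.5]
tool_rot: [-179.8, -0.1, 163.6]
wrist_force: [-0.2, -0.5, 1.4]
grip_width: 29.3
gripper_force: 60.4
```

{"op": "send_rows", "data": {"plan": [[0,0,0.001,0,0,0],[0,0,0,0,0,0]]}}

```text
t: 17.93
ee_pos: [493.1, 14.4, 131.4]
tool_rot: [-179.8, -0.1, 163.6]
wrist_force: [-0.8, -0.6, 1.0]
grip_width: 29.5
gripper_force: 60.4
```

{"op": "send_rows", "data": {"plan": [[0,0,0,0,0,0]]}}

```text
t: 18.02
ee_pos: [493.2, 14.4, 131.5]
tool_rot: [-179.8, -0.1, 163.6]
wrist_force: [0.5, -0.1, 1.5]
grip_width: 29.6
gripper_force: 60.4
```

{"op": "send_rows", "data": {"plan": [[0,0,0,0,0,0]]}}

```text
t: 18.1
ee_pos: [493.2, 14.4, 131.5]
tool_rot: [-179.8, -0.1, 163.6]
wrist_force: [0.1, -0.1, 1.9]
grip_width: 28.9
gripper_force: 60.4
```

{"op": "send_rows", "data": {"plan": [[0,0,0,0,0,0]]}}

```text
t: 18.18
ee_pos: [493.2, 14.4, 131.5]
tool_rot: [-179.8, -0.1, 163.6]
wrist_force: [-0.7, -0.3, 2.6]
grip_width: 29.2
gripper_force: 60.4
```

```bash
python3 - <<'E'
from h import *
s=r.get_state(); print(s['t'],s['ee_pos'],s['tool_rot'],s['wrist_force'])
for n in('side','scene'): grab(n)
x=lambda n,u,v,w,h,f:cv2.resize(load(n)['p'][v:v+h,u:u+w,::-1],None,fx=f,fy=f,interpolation=cv2.INTER_CUBIC)
a=np.hstack([x('side',265,205,50,50,8),x('scene',235,180,50,50,8)]); a=cv2.convertScaleAbs(a,alpha=1.7); cv2.imwrite('pics/m3.png',a)
E
```

```text
18.1833 [493.15801995  14.38548206 131.47617619] [-1.79793100e+02 -1.18956100e-01  1.63638861e+02] [-0.6604953  -0.30548951  2.63687413]
```

View pics/m3.png

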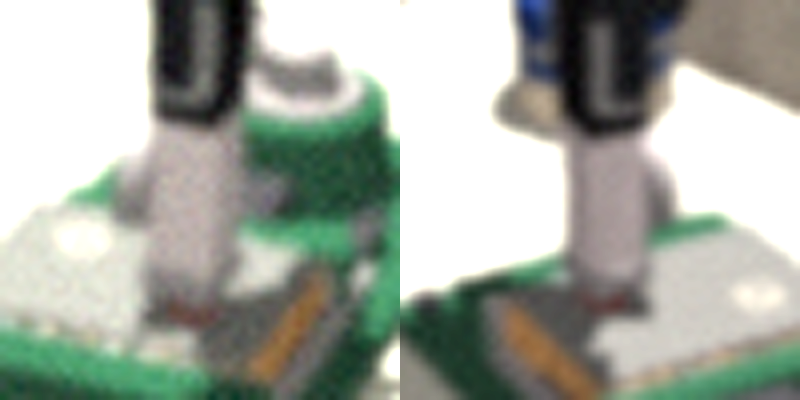

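Both views show the foot centred over the red ring (side crop (190,312), scene crop (605,302)) with a gap beneath the foot. Force and height both put the plunger about 5–6 mm in, so I'll press 0.5 mm more and let it settle.

{"op": "send_rows", "data": {"plan": [[0,0,0.0005,0,0,0],[0,0,0,0,0,0],[0,0,0,0,0,0]]}}

```text
t: 18.53
ee_pos: [493.1, 14.4, 131.0]
tool_rot: [-179.8, -0.1, 163.6]
wrist_force: [-0.2, -0.0, 2.0]
grip_width: 29.4
gripper_force: 60.4
```

{"op": "send_rows", "data": {"plan": [[0,0,0,0,0,0]]}}

```text
t: 18.62
ee_pos: [493.2, 14.4, 131.0]
tool_rot: [-179.8, -0.1, 163.6]
wrist_force: [-0.4, 0.2, 3.1]
grip_width: 29.3
gripper_force: 60.4
```

{"op": "send_rows", "data": {"plan": [[0,0,0,0,0,0]]}}

```text
t: 18.7
ee_pos: [493.1, 14.4, 131.0]
tool_rot: [-179.8, -0.1, 163.6]
wrist_force: [-0.1, 0.6, 2.3]
grip_width: 29.8
gripper_force: 60.4
```

{"op": "send_rows", "data": {"plan": [[0,0,0,0,0,0]]}}

```text
t: 18.78
ee_pos: [493.1, 14.4, 131.0]
tool_rot: [-179.8, -0.1, 163.6]
wrist_force: [0.9, -0.3, 2.8]
grip_width: 29.3
gripper_force: 60.4
```

{"op": "send_rows", "data": {"plan": [[0,0,0,0,0,0]]}}

```text
t: 18.87
ee_pos: [493.1, 14.4, 131.0]
tool_rot: [-179.8, -0.1, 163.6]
wrist_force: [-0.5, -0.1, 2.4]
grip_width: 29.7
gripper_force: 60.4
```

```bash
python3 -c "
from plant import r
print(r.finish_job())"
```

```text
the job is handed in; nothing more can be done
None
```

I handed the job in at about 19 s: the block is clamped (about 16 N resistance at the crank, a touch over the stated 10–15 N) and the crank released. The gauge is held upright, its tip within about 1 mm of the red ring's centre, pressing with about 3.6 N (plunger roughly 6 mm in, by force and height) and its foot clear of the lino; I moved nothing near the tape, brayer or blue tin.

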